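# Show an open unit to the inspection camera

## Robot

A 6-joint arm with a two-finger parallel gripper is mounted at the origin on the work surface. World frame = base frame: x ahead of the robot, y to its left, z up, the work surface at z = 0. Lengths are in mm, angles in rad, forces in N, time in s.
With the tool pointing down it reaches from about 300 to 825 mm from the base axis. Payload 5.4 kg.
Tool frame: the origin (TCP) lies on the front face of the gripper's body, between the roots of the fingers; the fingertips stand 88 mm ahead of it and the grasp point (between the pads) lies 69 mm ahead of it (bot.grip_point_offset is the distance from the TCP to the grasp point, in mm); z points along the fingers, y is the line along which they close (so a half turn about z gives the same grasp; the last joint's range is limited). The gripper opens to 92 mm and grips with 3 to 60 N. Pads are 20 mm wide; open, the fingers measure 128 mm over their backs; the gripper's body (75 mm by 189 mm) begins 69 mm behind the grasp point.
Start: joints at [0.917, 0.158, 1.597, -0, 1.386, -0.21], TCP at [246.898, 519.277, 302.701] pointing down, gripper open.
Joint ranges: [-2.91, 2.91], [-0.94, 2.29], [0.18, 2.7], [-1.29, 4.43], [0.17, 2.64], [-3, 3]. Speed limits (rad/s): [2.57, 2.57, 3.14, 3.14, 3.14, 3.14].

## Interface

Orientations are given as a unit quaternion [w, x, y, z].
In Python, from rig import bot, cams, order gives the robot as it stands.
- The arm moves only by the tool play_rows, never from a script. Its argument "targets" is a list of rows, each an object with "translation": the shift along the tool's x, y, z in units of 50 mm (1.0 is 50 mm), a list of three; "twist": the turn about the tool's z in units of 8 degrees (1.0 is 8 degrees); "grip": the finger opening in mm, from 0 to 91.9. In form: [{"translation": [dx, dy, dz], "twist": twist, "grip": grip}, ...]. A call has 1 to 8 rows; each row is the pose to reach, as a shift and turn from the pose commanded when the call began, along the tool's axes at that moment; what a row does not reach only later rows make up. A row lasts 1/10 s, in which the tool goes at most 50 mm and 8.59 degrees, less where a joint would pass 70% of its speed; a pose out of reach is approached as far as the arm can. A call with a gripper value outside its range is refused whole. The fingers move at their own pace and stop on an object; "newtons" is the grip in N (left out, the last holds). Time passes only in rows, so rows that repeat a pose let the fingers close. It gives the time, the measured TCP pose, the force, the opening and the grip force at its end, in the units of the state.
- bot.state(): the state, without advancing time (a new reading comes with each control period).
- cams.camera(name): name is "scene" or "top" or "wrist"; returns (picture, depth): 420x560x3 uint8, red, green, blue; 420x560 float32, mm along the optical axis (not along the pixel's ray), 0 where there is no reading.
- cams.get_calibration(name): a dict with "fx", "fy", "cx", "cy" (pixels), "rvec" (rotation vector, rad) and "tvec" (3), from world to camera coordinates, as OpenCV has them. Camera axes: x right, y down, z forward; pixel columns grow to the right and rows downward; lengths in mm; the calibration is good to about 2 mm. The wrist camera is an equidistant fisheye: a pixel r from the principal point sees the ray r / f radians off the axis. A picture is of the moment at which its call begins: read the wrist's pose just before it. get_calibration takes no time and is no camera call; for the wrist camera it gives the pose at the moment of the call.
- order.hand_in(): hands the job in; it is judged then, once.
The state is a dict: "time_s": time; "joint_positions": joint angles; "dq": joint speeds; "joint_efforts": joint torques, N m; "position": TCP position; "tcp_rot": TCP orientation; "contact_force": force on the tool from outside, world axes, zero at the start; "ft_torque": the same for the moment, N m; "width": finger opening in mm; "grip_force": force on a finger pad.
Only numpy, scipy, OpenCV 4.12 (cv2) and the standard library are available. Lean on these libraries where they do the work, as an engineer would, in place of code of your own. Each camera call takes 0.05 s, during which the arm holds its last target. There are 200 camera calls.

## Task

One of the three grey electronics boxes standing on end in the foam tray still has its lid off and its circuit board showing. Draw that one straight up out of its pocket, turn it so that the open side looks squarely into the lens of the inspection camera on the boom stand, and hold it there raised in the air, the middle of the open side on the lens axis, 15 cm from the lens; finish while still holding it there, motionless. Leave the two lidded boxes in their pockets, do not bump the camera or its stand, and leave the other things on the desk alone.

Things in the scene. Friction and masses are not known exactly. Their poses are not given: they have to be found in the camera images.
- unit: the open box: light grey plastic shell 30 mm deep (x) x 60 wide (y) x 110 long (z), walls 3 mm, on end in a tray pocket, 0.10 to 0.21 kg. Origin at the centre of its lower end; z along its length, up in the tray; x out of the open side where the green board shows. Grip it across the 60 mm (plain sides at y = -30 and 30). A brass jack 16 mm wide, 8 mm tall stands on its upper end
- unit_face (a point): centre of the open side of that box: 15 mm along its x and 55 mm along its z from its origin; axes as the box
- tray: fixed grey tray with dark foam insert, 246 (x) x 126 (y) x 54 mm high, grip tabs at the ends to x = 141; origin at the centre of its underside. 3 pockets 41 x 67 mm, floor 10 mm over the desk, in a row along x; the boxes stand in them in any order at x about -70, 0 and 70 mm, open or lid side to the tray's +x, upper ends 120 mm over the desk
- stand: fixed stand of the camera: dark base plate 170 x 170 x 20 mm centred at x = 137 mm, steel post 22 mm thick and 448 mm tall at x = 137 mm, boom at 395 mm height towards -x that carries the camera; origin on the desk straight below the lens, z up
- camera: the inspection camera: grey body 46 mm square behind a white ring light 66 mm in diameter, 96 mm long in all; origin at the centre of the lens front, 336 mm over the desk. It looks along its own -x axis, to the stand's -x side (roughly to the robot) and 35 degrees below level
- focus (a point): the point in focus: on the lens axis 150 mm in front of the lens (123 mm from the stand's origin along the stand's -x, 250 mm above the desk); axes as the camera
- closed_a: bystander in the tray: a box like the open one but with its lid on over a thin dark gasket, so 33 mm deep (lid at +x); origin at the centre of its lower end
- closed_b: bystander in the tray: a second lidded box, the same
- cover: bystander: the open unit's flat grey cover plate, 110 x 60 x 4 mm, lying on the desk; origin at the centre of its underside
- spool: bystander: metal reel of solder standing on its flange, 54 mm diameter, 36 mm high; origin at the centre of its underside
- jar: bystander: clear screw jar with a steel cap, 56 mm diameter, 60 mm high; origin at the centre of its underside
- driver: bystander: black-handled screwdriver 190 mm long lying on the desk, along its x
- meter: bystander: black handheld multimeter lying on its back, 155 (along its x) x 75 x 40 mm; origin at the centre of its underside
- choke: bystander: dark dumbbell-shaped choke coil, 68 mm long along its x, 28 mm high; origin at the centre of its underside
- pliers: bystander: pliers with dark grips lying flat, 135 mm long along its x, 13 mm high; origin under the rivet
Mind the look-alikes: they are no part of the job. What is shaped like the unit but orange is not meant.

How it is judged (in metres and radians):
On the way:
1. the open box is drawn up out of its pocket, held by the fingers, its lower end clear of the foam (z of unit in the frame of tray above 0.065 m and contact force between the fingers and unit above 1 N), for 0.2 s.
At the end, for the whole second after the job is handed in: the open box is held still by the fingers alone, off the tray and the stand, the centre of its open side within 30 mm of the focus point and at least 180 mm above the desk, the open side facing the lens to within 0.30 rad (17 degrees); both lidded boxes still in their pockets (distance between unit_face and focus below 0.03 m and angle between the x axis of unit and the x axis of camera, either way round below 0.3 rad and angle between unit's own x axis and vertical below 1.25 rad and height (world z) of unit_face above 0.18 m and contact force between the fingers and unit above 1 N and contact force between unit and stand below 0.3 N and contact force between unit and tray below 0.3 N and linear speed of unit below 0.02 m/s and angular speed of unit below 0.15 rad/s and z of each of closed_a, closed_b in the frame of tray below 0.025 m); the arm keeps its last pose, push and grip.
It fails at once if a lidded box is moved from its pocket (more than 25 mm) (distance of any of closed_a, closed_b from where it was at the start of the episode above 0.025 m).
It fails at once if the camera or its stand is bumped (more than 4 N) (contact force between stand and anything else above 4 N).
It fails at once if another thing on the desk is moved by more than 30 mm (distance of any of cover, spool, jar, driver, meter, choke, pliers from where it was at the start of the episode above 0.03 m).
It also fails if it takes over 35 s, if anything falls off the work surface, if the arm or the gripper's body presses on something with over 40 N, if the wrist force passes 120 N, or if a joint passes its speed limit or range.

## Working session

There is one attempt and no reset: what is moved stays moved. The work goes in short steps, Python scripts to look and compute and a tool call to move; the robot and the scene stay as the last step left them, time stands still between calls to the robot, and variables do not carry over. Pictures are saved under pics/ and viewed, at most 10 in all, crops included, and the job is handed in when it is done.

Besides the shell and the picture viewer there is one more tool, called after ">>>" in YAML: its name, and indented under it one key for each argument. play_rows: Moves the arm, as the interface text tells. Its arguments: {"type":"object","properties":{"targets":{"type":"array"},"newtons":{"type":"number"}},"required":["targets"]}

```bash
mkdir -p pics; ls; cat > h.py <<'E'
import numpy as np, cv2
from rig import bot, cams, order
def cal(n):
    c=cams.get_calibration(n); R,_=cv2.Rodrigues(np.array(c['rvec'],float)); return c,R,np.array(c['tvec'],float).ravel()
def world(c,R,t,depth):
    v,u=np.indices(depth.shape); d=depth.astype(float)
    P=np.stack([(u-c['cx'])/c['fx']*d,(v-c['cy'])/c['fy']*d,d],-1)
    return (P-t)@R
def cam_pts(n):
    c,R,t=cal(n); im,d=cams.camera(n); return im,d,world(c,R,t,d),(c,R,t)
E
python3 - <<'E'
from h import *
for n in('scene','top'):
    im,d,W,(c,R,t)=cam_pts(n); np.savez('pics/%s.npz'%n,im=im,d=d,W=W)
    cv2.imwrite('pics/%s0.png'%n,im[...,::-1]); print(n,c,-R.T@t)
print(bot.state())
E
```

```text
pics
scene {'fx': 390.02030200373684, 'fy': 390.02030200373684, 'cx': 280.1679859170982, 'cy': 210.02193994621592, 'rvec': array([ 2.2058825 ,  1.37805275, -0.4082908 ]), 'tvec': array([-266.09521013, -272.51023556, 1456.27986649])} [1046.60126855 -232.33774672 1056.62883502]
top {'fx': 526.620894685867, 'fy': 526.620894685867, 'cx': 280.7750631234508, 'cy': 203.84492950204515, 'rvec': array([ 2.18263768, -2.15460067,  0.13667653]), 'tvec': array([ -14.62611854,  551.75303199, 1549.49497407])} [ 372.57601523   10.77388322 1602.07710259]
{'time_s': 0.1, 'joint_positions': array([ 9.16920576e-01,  1.58962319e-01,  1.59808792e+00, -3.71875490e-05,
        1.38621921e+00, -2.10112607e-01]), 'dq': array([-1.84349945e-04, -2.07564938e-03, -8.73930441e-04,  3.90405804e-06,
       -6.20536414e-04, -1.23620032e-04]), 'joint_efforts': array([ 1.63025479e-04, -3.86501563e+01, -3.22960031e+01,  7.02916319e-02,
        3.39501654e-02, -2.42969975e-05]), 'position': array([246.64315777, 518.94963508, 301.83979191]), 'tcp_rot': array([-3.34425433e-04,  2.20062036e-01,  9.75485519e-01, -7.69025772e-04]), 'contact_force': array([ 0.4015499 , -0.19413598,  0.05508335]), 'ft_torque': array([ 0.01583643, -0.04801183, -0.02118098]), 'grip_force': 0.0, 'width': 92.28449469231268}
```

View pics/scene0.png

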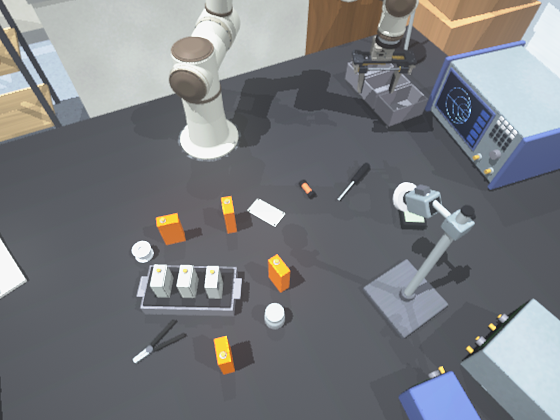

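View pics/top0.png

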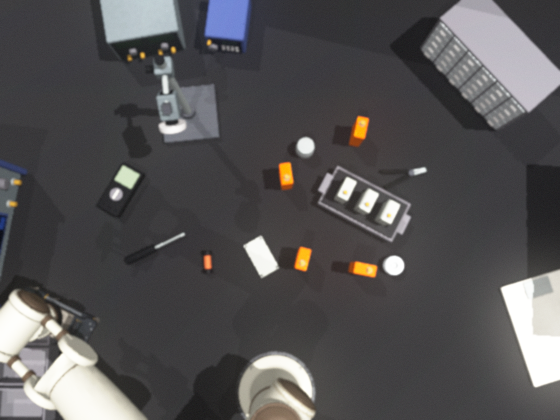

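The scene picture shows the tray with three grey boxes at (162,282), (187,282) and (213,283), orange look-alikes around it, and the stand at (405,295) with its ring light at (405,195). In the top picture the boxes are at (346,190), (368,202) and (390,212), and the lens is at about (172,127). I'll enlarge to see which box is open.

```bash
python3 - <<'E'
from h import *
s=np.load('pics/scene.npz'); t=np.load('pics/top.npz')
a=cv2.resize(s['im'][250:325,130:250],None,fx=6.2,fy=6.2,interpolation=cv2.INTER_CUBIC)[:,:,::-1]
b=cv2.resize(t['im'][160:245,310:420],None,fx=5,fy=5,interpolation=cv2.INTER_CUBIC)[:,:,::-1]
cv2.imwrite('pics/crop1.png',a); cv2.imwrite('pics/crop2.png',b)
W=t['W']; d=t['d']
# box tops
m=((W[...,2]>110)&(W[...,2]<140)); m[:, :310]=0; m[:160]=0; m[245:]=0; m[:,420:]=0
n,l,st,ce=cv2.connectedComponentsWithStats(m.astype(np.uint8))
for i in range(1,n):
    if st[i,4]>20:
        p=W[l==i]; q=p[(p[:,2]<124)]; r=cv2.minAreaRect(q[:,:2].astype(np.float32)); print(ce[i],st[i,4],np.median(p,0).round(1),r)
# tray rim
m=((W[...,2]>44)&(W[...,2]<62)); m[:, :310]=0; m[:160]=0; m[245:]=0; m[:,420:]=0
p=W[m]; print('tray',cv2.minAreaRect(p[:,:2].astype(np.float32)),len(p),np.median(p[:,2]))
# stand: base plate & high points
m=(W[...,2]>12)&(W[...,2]<30); m[:80]=0;m[150:]=0;m[:,:130]=0;m[:,225:]=0
p=W[m]; print('base',cv2.minAreaRect(p[:,:2].astype(np.float32)),len(p))
E
```

```text
[346.14537445 188.12334802] 227 [ 589.5 -191.7  119.5] ((589.7547607421875, -192.35543823242188), (29.639863967895508, 61.09931182861328), 63.79606628417969)
[367.53543307 199.9015748 ] 254 [ 556.4 -252.8  119.3] ((557.5664672851562, -253.75672912597656), (33.9610481262207, 62.1498908996582), 61.85744094848633)
[389.15       210.91538462] 260 [ 525.7 -314.1  118.7] ((526.0977783203125, -315.3739013671875), (35.399776458740234, 60.8561897277832), 63.06486511230469)
tray ((556.7407836914062, -254.15365600585938), (280.9608154296875, 126.78327178955078), 62.6816520690918) 2335 52.01190626904302
base ((831.61083984375, 279.6083679199219), (171.42153930664062, 170.67344665527344), 6.8954668045043945) 1796
```

View pics/crop1.png

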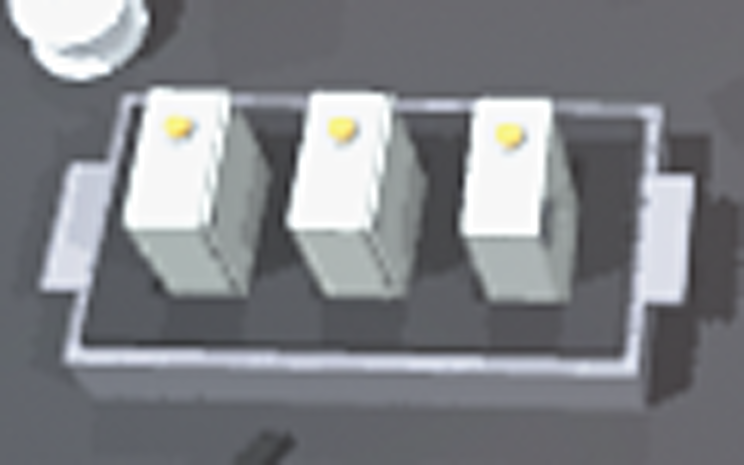

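View pics/crop2.png

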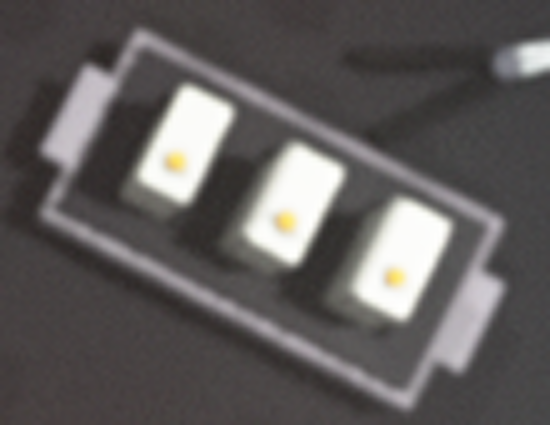

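The open box is at scene (213,283) / top (346,190). The other candidates are (187,282) and (162,282), which show a dark gasket line under a lid and measure 34–35 mm deep. The first one has no gasket, shows the cavity edge, and measures 30 mm. The orange ones are ruled out. The moves allow no tool tilt, so I'll need to pivot the box about 35° in the fingers, using the fixed tray end as an abutment. Next I'll measure the lens, the tab and the neighbouring things.

```bash
python3 - <<'E'
from h import *
s=np.load('pics/scene.npz'); t=np.load('pics/top.npz')
a=np.deg2rad(6.9); u=np.array([np.cos(a),np.sin(a)])
print('lens pred',np.array([831.6,279.6])-137*u)
for n,D in(('top',t),('scene',s)):
    W=D['W']; im=D['im'].astype(int)
    near=np.hypot(W[...,0]-695,W[...,1]-263)<70
    m=near&(im.min(-1)>215)&(W[...,2]>280)&(W[...,2]<400)
    p=W[m]; v,uu=np.nonzero(m)
    print(n,'ring',len(p),p.mean(0).round(1),p.min(0).round(),p.max(0).round(),uu.mean(),v.mean())
    m=(np.hypot(W[...,0]-831,W[...,1]-280)<200)&(W[...,2]>300); p=W[m]
    print(' high',len(p),p.min(0).round(),p.max(0).round())
    m2=p[p[:,2]>385]; 
    if len(m2): print(' boom',cv2.fitLine(m2[:,:2].astype(np.float32),cv2.DIST_L2,0,.01,.01).ravel().round(3), m2.mean(0).round(1))
# box top in scene + tray-frame objects
b=np.deg2rad(62.7); ex=np.array([np.cos(b),np.sin(b)]); ey=np.array([-ex[1],ex[0]]); o=np.array([556.9,-254.1])
for n,D in(('top',t),('scene',s)):
    W=D['W']; q=np.stack([(W[...,:2]-o)@ex,(W[...,:2]-o)@ey],-1)
    m=(abs(q[...,1])<45)&(q[...,0]>45)&(q[...,0]<100)&(W[...,2]>116)&(W[...,2]<123)
    print(n,'box tray-x,y',np.percentile(q[m],[1,99],axis=0).round(1).tolist(),np.median(W[m][:,2]))
    m=(abs(q[...,1])<15)&(q[...,0]>127)&(q[...,0]<139); print(' tab z',np.median(W[m][:,2]))
    m=(W[...,2]>12)&(q[...,0]>143)&(q[...,0]<300)&(abs(q[...,1])<150)
    k,l,st,ce=cv2.connectedComponentsWithStats(m.astype(np.uint8))
    for i in range(1,k):
        if st[i,4]>25: print('  obj',ce[i].round(),q[l==i].min(0).round(),q[l==i].max(0).round(),W[l==i][:,2].max().round())
E
```

```text
lens pred [695.59224416 263.14125308]
top ring 147 [692.9 259.8 364.3] [682. 233. 346.] [707. 291. 373.] 171.8639455782313 128.23809523809524
 high 1564 [682. 232. 300.] [855. 322. 454.]
 boom [9.86000e-01 1.66000e-01 7.89797e+02 2.74607e+02] [789.8 274.6 407.3]
scene ring 300 [706.2 249.2 354.4] [685. 229. 320.] [732. 289. 373.] 402.12333333333333 194.83
 high 2296 [685. 229. 300.] [858. 322. 449.]
 boom [9.93000e-01 1.16000e-01 8.03459e+02 2.67016e+02] [803.5 267.  407.4]
top box tray-x,y [[55.4, -29.8], [84.6, 29.0]] 119.41347642589756
 tab z 45.10639970523979
  obj [304. 147.] [209. -95.] [262. -42.] 69.0
  obj [286. 175.] [214.   8.] [273.  73.] 125.0
scene box tray-x,y [[53.9, -35.2], [83.8, 24.1]] 118.80445852370434
 tab z 43.1856119143992
  obj [279. 273.] [215.   4.] [273.  69.] 119.0
  obj [275. 316.] [ 208. -102.] [260. -50.] 63.0
```

>>> play_rows:
  targets:
    - {"translation": [-6.2,-4.95,0],"twist": 5.75,"grip": 91}
    - {"translation": [-6.2,-4.95,0],"twist": 5.75,"grip": 91}
    - {"translation": [-6.2,-4.95,0],"twist": 5.75,"grip": 91}
    - {"translation": [-6.2,-4.95,0],"twist": 5.75,"grip": 91}
    - {"translation": [-6.2,-4.95,0],"twist": 5.75,"grip": 91}
    - {"translation": [-6.2,-4.95,0],"twist": 5.75,"grip": 91}
    - {"translation": [-6.2,-4.95,0],"twist": 5.75,"grip": 91}
    - {"translation": [-6.2,-4.95,0],"twist": 5.75,"grip": 91}
  newtons: 25

```text
time_s: 0.9
position: [420.9, 160.6, 302.5]
tcp_rot: [-0.0, 0.584, 0.812, -0.0]
contact_force: [0.8, -0.2, -0.8]
width: 91.2
grip_force: 0.0
```

```bash
cat >> h.py <<'E'
from scipy.spatial.transform import Rotation as Ro
def goal(x,y,z,yaw_y):
    "print row (translation units, twist units) from measured pose to TCP target, tool y azimuth deg"
    s=bot.state(); q=s['tcp_rot']; R=Ro.from_quat([q[1],q[2],q[3],q[0]]).as_matrix()
    a=np.degrees(np.arctan2(R[1,1],R[0,1])); tw=-((yaw_y-a+180)%360-180)
    print('t',s['time_s'],'pos',s['position'].round(1),'yaw',a.round(2),'z',R[:,2].round(4),'row',(R.T@(np.array([x,y,z])-s['position'])/50).round(3),'tw',round(tw/8,3),'j',s['joint_positions'].round(2),'w',round(s['width'],1),'gf',round(s['grip_force'],1),'F',s['contact_force'].round(1))
E
python3 -c "
from h import *
goal(591,-193.4,302,-27.3)"
```

```text
t 0.9 pos [420.9 160.6 302.5] yaw 18.55 z [-0. -0. -1.] row [-7.794  0.973  0.01 ] tw 5.731 j [ 0.1  -0.18  1.93 -0.    1.39 -0.23] w 91.2 gf 0.0 F [ 0.8 -0.2 -0.8]
```

>>> play_rows:
  targets:
    - {"translation": [-7.8,0.97,0],"twist": 5.73,"grip": 91}
    - {"translation": [-7.8,0.97,0],"twist": 5.73,"grip": 91}
    - {"translation": [-7.8,0.97,0],"twist": 5.73,"grip": 91}
    - {"translation": [-7.8,0.97,0],"twist": 5.73,"grip": 91}
    - {"translation": [-7.8,0.97,0],"twist": 5.73,"grip": 91}
    - {"translation": [-7.8,0.97,0],"twist": 5.73,"grip": 91}
    - {"translation": [-7.8,0.97,0],"twist": 5.73,"grip": 91}
    - {"translation": [-7.8,0.97,0],"twist": 5.73,"grip": 91}

```text
time_s: 1.7
position: [591.2, -194.0, 302.0]
tcp_rot: [-0.0, 0.854, 0.52, -0.0]
contact_force: [1.4, 0.3, 0.6]
width: 91.0
grip_force: 0.0
```

>>> play_rows:
  targets:
    - {"translation": [0,0,0],"twist": 0,"grip": 91}
    - {"translation": [0,0,0],"twist": 0,"grip": 91}

```text
time_s: 1.9
position: [590.5, -191.9, 301.7]
tcp_rot: [-0.001, 0.854, 0.52, -0.0]
contact_force: [-0.2, 0.4, 0.5]
width: 90.9
grip_force: 0.0
```

```bash
python3 -c "
from h import *
goal(591,-193.4,151,-27.3)
im,d=cams.camera('wrist'); c=cams.get_calibration('wrist'); print(c)
np.savez('pics/w1.npz',im=im,d=d)
cv2.imwrite('pics/w1.png',im[...,::-1])"
```

```text
t 1.9 pos [ 590.5 -191.9  301.7] yaw -27.34 z [-0.0016  0.0014 -1.    ] row [-0.023  0.029  3.014] tw -0.005 j [-0.51  0.28  1.46  0.    1.41 -0.03] w 90.9 gf 0.0 F [-0.2  0.4  0.5]
{'fx': 325.19226210127806, 'fy': 325.19226210127806, 'cx': 275.26049764325774, 'cy': 207.51038244984642, 'rvec': array([-2.78047128,  0.67397299,  0.10034479]), 'tvec': array([-610.90108129,   63.82724598,  420.91601087])}
```

View pics/w1.png

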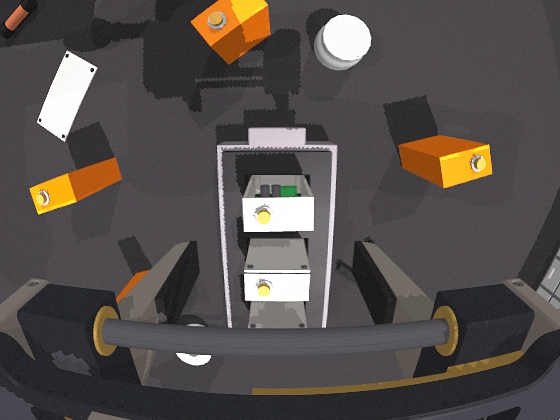

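The wrist view confirms it: the box at (278,205) has its board showing toward the tray's +x, and it is centred between the fingers. Descending and gripping now.

>>> play_rows:
  targets:
    - {"translation": [0,0,0.6],"twist": 0,"grip": 91}
    - {"translation": [0,0,1.2],"twist": 0,"grip": 91}
    - {"translation": [0,0,1.7],"twist": 0,"grip": 91}
    - {"translation": [0,0,2.2],"twist": 0,"grip": 91}
    - {"translation": [0,0,2.6],"twist": 0,"grip": 91}
    - {"translation": [0,0,2.9],"twist": 0,"grip": 91}
    - {"translation": [0,0,3.0],"twist": 0,"grip": 91}
    - {"translation": [0,0,3.0],"twist": 0,"grip": 91}

```text
time_s: 2.75
position: [590.5, -190.8, 152.5]
tcp_rot: [-0.0, 0.854, 0.521, -0.0]
contact_force: [0.1, 0.3, 0.1]
width: 91.1
grip_force: 0.0
```

>>> play_rows:
  targets:
    - {"translation": [0,0,0],"twist": 0,"grip": 50}
    - {"translation": [0,0,0],"twist": 0,"grip": 50}
    - {"translation": [0,0,0],"twist": 0,"grip": 50}
    - {"translation": [0,0,0],"twist": 0,"grip": 50}
    - {"translation": [0,0,0],"twist": 0,"grip": 50}
    - {"translation": [0,0,0],"twist": 0,"grip": 50}
    - {"translation": [0,0,0],"twist": 0,"grip": 50}
    - {"translation": [0,0,0],"twist": 0,"grip": 50}
  newtons: 25

```text
time_s: 3.55
position: [591.2, -191.9, 153.3]
tcp_rot: [0.001, 0.854, 0.52, 0.0]
contact_force: [0.4, 0.6, 3.5]
width: 60.2
grip_force: 24.9
```

>>> play_rows:
  targets:
    - {"translation": [0,0,-0.25],"twist": 0,"grip": 50}
    - {"translation": [0,0,-0.6],"twist": 0,"grip": 50}
    - {"translation": [0,0,-1.0],"twist": 0,"grip": 50}
    - {"translation": [0,0,-1.4],"twist": 0,"grip": 50}
    - {"translation": [0,0,-1.8],"twist": 0,"grip": 50}
    - {"translation": [0,0,-2.0],"twist": 0,"grip": 50}
    - {"translation": [0,0,-2.0],"twist": 0,"grip": 50}
    - {"translation": [0,0,-2.0],"twist": 0,"grip": 50}

```text
time_s: 4.35
position: [590.3, -191.3, 251.7]
tcp_rot: [-0.001, 0.854, 0.521, -0.0]
contact_force: [0.4, 0.7, -1.7]
width: 60.3
grip_force: 24.9
```

>>> play_rows:
  targets:
    - {"translation": [0.3,0,0],"twist": 0,"grip": 50}
    - {"translation": [0.7,0,0],"twist": 0,"grip": 50}
    - {"translation": [1.1,0,0],"twist": 0,"grip": 50}
    - {"translation": [1.5,0,0],"twist": 0,"grip": 50}
    - {"translation": [1.9,0,0],"twist": 0,"grip": 50}
    - {"translation": [2.1,0,0],"twist": 0,"grip": 50}
    - {"translation": [2.1,0,0],"twist": 0,"grip": 50}
    - {"translation": [2.1,0,0],"twist": 0,"grip": 50}

```text
time_s: 5.15
position: [638.6, -98.3, 252.1]
tcp_rot: [-0.0, 0.854, 0.521, -0.001]
contact_force: [1.0, -0.7, -1.4]
width: 60.0
grip_force: 24.9
```

```bash
python3 -c "
from h import *
b=np.deg2rad(62.7); ex=np.array([np.cos(b),np.sin(b)]); p=np.array([556.9,-254.1])+174*ex
print(p); goal(p[0],p[1],174,-27.3)
im,d=cams.camera('scene'); cv2.imwrite('pics/s2.png',cv2.resize(im[150:350,100:340],None,fx=3,fy=3)[...,::-1])"
```

```text
[636.70502248 -99.48060152]
t 5.15 pos [638.6 -98.3 252.1] yaw -27.25 z [-1.1e-03 -1.0e-04 -1.0e+00] row [-0.038 -0.022  1.562] tw 0.006 j [-0.34  0.38  1.43 -0.    1.33  0.14] w 60.0 gf 24.9 F [ 1.  -0.7 -1.4]
```

View pics/s2.png

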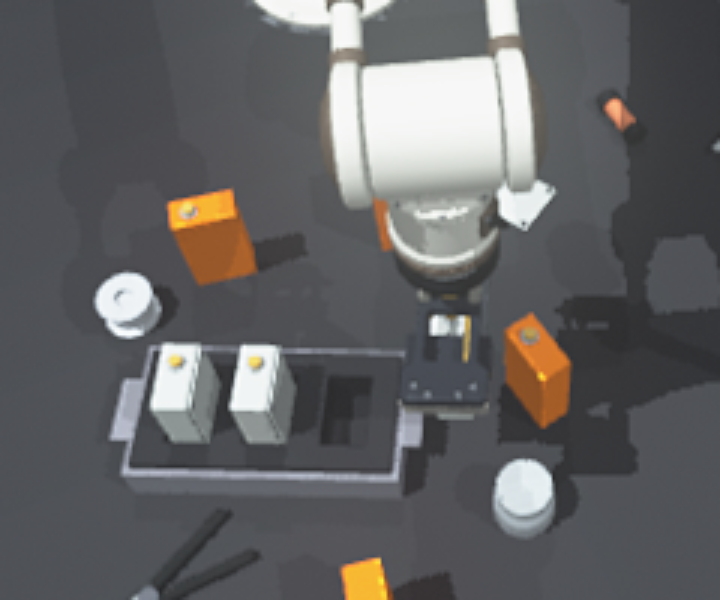

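The scene view shows the box hanging beyond the tray's end, the other two still seated, and both the orange box and the jar clear. Lowering beside the tab, then sliding back so the tab tips the box.

>>> play_rows:
  targets:
    - {"translation": [0,0,0.4],"twist": 0,"grip": 50}
    - {"translation": [0,0,0.8],"twist": 0,"grip": 50}
    - {"translation": [0,0,1.2],"twist": 0,"grip": 50}
    - {"translation": [0,0,1.5],"twist": 0,"grip": 50}
    - {"translation": [0,0,1.55],"twist": 0,"grip": 50}
    - {"translation": [0,0,1.55],"twist": 0,"grip": 50}
    - {"translation": [-0.15,0,1.55],"twist": 0,"grip": 50}
    - {"translation": [-0.3,0,1.55],"twist": 0,"grip": 50}

```text
time_s: 6.0
position: [632.5, -112.4, 176.6]
tcp_rot: [0.001, 0.854, 0.521, 0.001]
contact_force: [1.0, -0.6, -0.8]
width: 59.7
grip_force: 24.9
```

>>> play_rows:
  targets:
    - {"translation": [-0.1,0,0],"twist": 0,"grip": 50}
    - {"translation": [-0.2,0,0],"twist": 0,"grip": 50}
    - {"translation": [-0.3,0,0],"twist": 0,"grip": 50}
    - {"translation": [-0.4,0,0],"twist": 0,"grip": 50}
    - {"translation": [-0.5,0,0],"twist": 0,"grip": 50}

```text
time_s: 6.5
position: [622.2, -132.6, 177.5]
tcp_rot: [0.0, 0.854, 0.52, 0.003]
contact_force: [3.1, 7.3, 3.5]
width: 59.9
grip_force: 25.0
```

>>> play_rows:
  targets:
    - {"translation": [-0.1,0,0],"twist": 0,"grip": 50}
    - {"translation": [-0.2,0,0],"twist": 0,"grip": 50}
    - {"translation": [-0.3,0,0],"twist": 0,"grip": 50}
    - {"translation": [-0.35,0,0],"twist": 0,"grip": 50}
    - {"translation": [-0.35,0,0],"twist": 0,"grip": 50}

```text
time_s: 7.0
position: [613.7, -148.7, 176.1]
tcp_rot: [0.0, 0.854, 0.52, 0.003]
contact_force: [4.3, 4.1, -2.4]
width: 59.7
grip_force: 25.0
```

```bash
python3 -c "
from h import *
goal(638,-98,252,-27.3)
im,d=cams.camera('scene');cv2.imwrite('pics/s3.png',cv2.resize(im[180:330,150:350],None,fx=4,fy=4)[...,::-1])
im,d=cams.camera('wrist');cv2.imwrite('pics/w3.png',im[...,::-1])"
```

```text
t 7.0 pos [ 613.7 -148.7  176.1] yaw -27.32 z [ 0.0046  0.0022 -1.    ] row [ 1.129 -0.029 -1.513] tw -0.002 j [-0.43  0.42  1.54  0.    1.18  0.04] w 59.7 gf 25.0 F [ 4.3  4.1 -2.4]
```

View pics/w3.png

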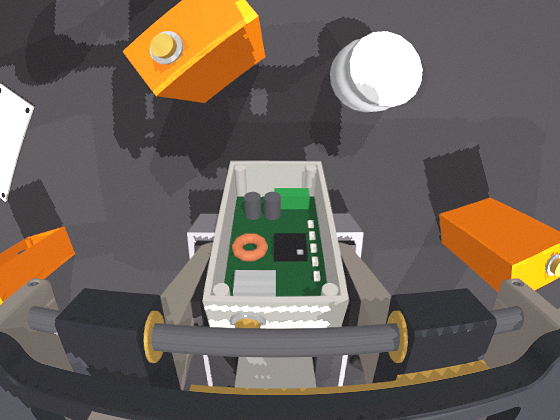

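The wrist view shows the box tipped in the grip, with the whole open side visible (rim corners at (233,163), (322,163), (205,300) and (349,300)). I'll back off, lift and measure the tilt, with the grip raised to 45 N.

>>> play_rows:
  targets:
    - {"translation": [0.1,0,0],"twist": 0,"grip": 50}
    - {"translation": [0.3,0,0],"twist": 0,"grip": 50}
    - {"translation": [0.5,0,-0.3],"twist": 0,"grip": 50}
    - {"translation": [0.5,0,-0.8],"twist": 0,"grip": 50}
    - {"translation": [0.5,0,-1.3],"twist": 0,"grip": 50}
    - {"translation": [0.5,0,-1.8],"twist": 0,"grip": 50}
    - {"translation": [0.5,0,-2.0],"twist": 0,"grip": 50}
    - {"translation": [0.5,0,-2.0],"twist": 0,"grip": 50}
  newtons: 45

```text
time_s: 7.9
position: [625.0, -127.1, 277.8]
tcp_rot: [0.002, 0.854, 0.521, 0.001]
contact_force: [1.1, 0.4, -1.5]
width: 59.9
grip_force: 45.0
```

```bash
cat > meas.py <<'E'
from h import *
def meas():
    s=bot.state(); c,R,t=cal('wrist'); im,d=cams.camera('wrist')
    v,u=np.indices(d.shape); x=u-c['cx']; y=v-c['cy']; r=np.hypot(x,y)+1e-9; th=r/c['fx']
    k=np.tan(th)/r; D=d.astype(float); W=(np.stack([x*k*D,y*k*D,D],-1)-t)@R
    q=s['tcp_rot']; T=Ro.from_quat([q[1],q[2],q[3],q[0]]).as_matrix()
    L=(W-s['position'])@T            # tool coords
    return s,T,im,d,W,L
if __name__=='__main__':
    s,T,im,d,W,L=meas(); i=im.astype(int)
    near=(d>0)&(L[...,2]>15)&(L[...,2]<140)&(abs(L[...,1])<27)&(abs(L[...,0])<90)
    g=near&(i[...,1]>i[...,0]+25)&(i[...,1]>i[...,2]+15)   # green board
    p=L[g]; print('board pix',g.sum())
    for _ in range(4):
        cc=p.mean(0); n=np.linalg.svd(p-cc,full_matrices=False)[2][2]; n*=np.sign(n[0]); e=(p-cc)@n; p=p[abs(e)<2.5]
    print('n tool',n.round(3),'elev deg',np.degrees(np.arcsin(-n[2])).round(1),'c',cc.round(1),len(p))
    wall=near&(i.min(-1)>130)&(i.max(-1)-i.min(-1)<30)
    q=L[wall]; h=(q-cc)@n; z=np.cross(n,[0,1,0]); z*=np.sign(-z[2])
    print('rim height over board pct',np.percentile(h,[5,50,90,95,98]).round(1))
    rim=q[(h>np.percentile(h,95)-6)]; w=(rim-cc)@z; yy=rim[:,1]; print('z-ext',np.percentile(w,[1,99]).round(1),'y',np.percentile(yy,[1,99]).round(1))
    cv2.imwrite('pics/w4.png',im[...,::-1]); goal(0,0,0,0)
E
python3 meas.py
```

```text
board pix 5330
n tool [ 0.924 -0.003 -0.381] elev deg 22.4 c [ 6.6 -0.  82.2] 4340
rim height over board pct [ 1.  12.2 20.8 21.2 21.6]
z-ext [-60.2  50. ] y [-26.5  26.9]
t 7.95 pos [ 624.3 -126.9  275.8] yaw -27.25 z [ 1.e-03 -6.e-04 -1.e+00] row [ -3.459 -12.268   5.501] tw -3.406 j [-0.39  0.34  1.44 -0.    1.36  0.09] w 59.7 gf 45.0 F [-0.8 -1.2 -1.6]
```

The tilt is 22°, and I want about 35°. I'll do a second push, about 14 mm further.

>>> play_rows:
  targets:
    - {"translation": [0,0,0.5],"twist": 0,"grip": 50}
    - {"translation": [0,0,1.0],"twist": 0,"grip": 50}
    - {"translation": [0,0,1.5],"twist": 0,"grip": 50}
    - {"translation": [0,0,1.9],"twist": 0,"grip": 50}
    - {"translation": [-0.1,0,2.0],"twist": 0,"grip": 50}
    - {"translation": [-0.25,0,2.0],"twist": 0,"grip": 50}
    - {"translation": [-0.4,0,2.0],"twist": 0,"grip": 50}
    - {"translation": [-0.5,0,2.0],"twist": 0,"grip": 50}
  newtons: 30

```text
time_s: 8.75
position: [613.3, -149.3, 176.5]
tcp_rot: [-0.0, 0.854, 0.52, 0.002]
contact_force: [4.2, 8.8, -2.9]
width: 60.1
grip_force: 30.0
```

>>> play_rows:
  targets:
    - {"translation": [-0.1,0,0],"twist": 0,"grip": 50}
    - {"translation": [-0.2,0,0],"twist": 0,"grip": 50}
    - {"translation": [-0.28,0,0],"twist": 0,"grip": 50}
    - {"translation": [-0.28,0,0],"twist": 0,"grip": 50}

```text
time_s: 9.15
position: [607.2, -160.8, 176.7]
tcp_rot: [-0.0, 0.854, 0.52, 0.003]
contact_force: [2.6, 6.7, -1.2]
width: 60.0
grip_force: 30.0
```

```bash
python3 meas.py
```

```text
board pix 6652
n tool [ 0.867 -0.004 -0.498] elev deg 29.9 c [11.7  0.3 79.8] 5633
rim height over board pct [-0.3 11.5 20.9 21.3 21.7]
z-ext [-62.2  48.2] y [-26.4  26.9]
t 9.2 pos [ 607.2 -160.8  176.7] yaw -27.31 z [ 0.004   0.0029 -1.    ] row [ -2.73  -12.273   3.494] tw -3.414 j [-0.45  0.41  1.55  0.    1.18  0.02] w 59.9 gf 30.0 F [ 2.9  5.6 -0.3]
```

>>> play_rows:
  targets:
    - {"translation": [-0.1,0,0],"twist": 0,"grip": 50}
    - {"translation": [-0.2,0,0],"twist": 0,"grip": 50}
    - {"translation": [-0.24,0,0],"twist": 0,"grip": 50}
    - {"translation": [-0.24,0,0],"twist": 0,"grip": 50}

```text
time_s: 9.6
position: [601.7, -171.6, 176.8]
tcp_rot: [-0.0, 0.854, 0.52, 0.002]
contact_force: [2.7, 5.8, -0.4]
width: 60.2
grip_force: 30.0
```

>>> play_rows:
  targets:
    - {"translation": [0.1,0,0],"twist": 0,"grip": 50}
    - {"translation": [0.3,0,0],"twist": 0,"grip": 50}
    - {"translation": [0.5,0,-0.3],"twist": 0,"grip": 50}
    - {"translation": [0.5,0,-0.9],"twist": 0,"grip": 50}
    - {"translation": [0.5,0,-1.6],"twist": 0,"grip": 50}
    - {"translation": [0.5,0,-2.4],"twist": 0,"grip": 50}
    - {"translation": [0.5,0,-3.0],"twist": 0,"grip": 50}
    - {"translation": [0.5,0,-3.0],"twist": 0,"grip": 50}
  newtons: 50

```text
time_s: 10.4
position: [614.3, -150.6, 332.9]
tcp_rot: [0.005, 0.854, 0.521, 0.003]
contact_force: [-0.5, 0.3, 0.3]
width: 59.4
grip_force: 50.0
```

```bash
python3 meas.py; python3 - <<'E'
from h import *
# face centre in tool coords -> TCP target handled next; lens azimuth check
t=np.load('pics/top.npz'); W=t['W']
for a in (6.9,8): 
    u=np.array([np.cos(np.radians(a)),np.sin(np.radians(a))]); print(a,np.array([831.6,279.6])-260*u)
E
```

```text
board pix 8037
n tool [ 0.812 -0.003 -0.583] elev deg 35.7 c [14.8  0.2 77. ] 6986
rim height over board pct [-2.  11.1 20.9 21.3 21.7]
z-ext [-64.4  46. ] y [-26.5  26.9]
t 10.45 pos [ 613.3 -150.3  329.2] yaw -27.24 z [ 0.0063 -0.0031 -1.    ] row [ -2.943 -12.328   6.498] tw -3.405 j [-0.43  0.28  1.4  -0.    1.45  0.04] w 59.8 gf 50.0 F [ 0.6 -0.4 -0.9]
6.9 [573.4830911 248.3644219]
8 [574.13030213 243.41499375]
```

The tilt is 35.7°, which is what I want. Now moving to the focus point gently.

>>> play_rows:
  targets:
    - {"translation": [0.2,-0.15,0],"twist": 0.2,"grip": 50}
    - {"translation": [0.6,-0.45,0],"twist": 0.6,"grip": 50}
    - {"translation": [1.0,-0.8,0],"twist": 1.1,"grip": 50}
    - {"translation": [1.4,-1.1,0],"twist": 1.6,"grip": 50}
    - {"translation": [1.8,-1.4,0],"twist": 2.1,"grip": 50}
    - {"translation": [2.2,-1.7,0],"twist": 2.6,"grip": 50}
    - {"translation": [2.6,-2.0,0],"twist": 3.0,"grip": 50}
    - {"translation": [2.8,-2.2,0],"twist": 3.2,"grip": 50}

```text
time_s: 11.25
position: [577.3, 26.7, 323.1]
tcp_rot: [-0.001, 0.948, 0.318, -0.002]
contact_force: [0.8, -0.5, -1.3]
width: 59.8
grip_force: 50.0
```

```bash
python3 -c "
from h import *
goal(535.8,242.3,322,-82.8)"; python3 meas.py | sed -n 2,4p
```

```text
t 11.25 pos [577.3  26.7 323.1] yaw -52.88 z [-0.0038  0.001  -1.    ] row [ 1.94  -3.938  0.03 ] tw 3.74 j [-0.16  0.15  1.56  0.    1.43  0.76] w 59.8 gf 50.0 F [ 0.8 -0.5 -1.3]
n tool [ 0.813 -0.003 -0.583] elev deg 35.7 c [14.6  0.7 77.1] 7050
rim height over board pct [-1.9 10.8 20.8 21.3 21.7]
z-ext [-64.1  46.2] y [-26.3  26.9]
```

Grip and tilt are stable.

>>> play_rows:
  targets:
    - {"translation": [0.1,-0.2,0],"twist": 0.2,"grip": 50}
    - {"translation": [0.3,-0.6,0],"twist": 0.6,"grip": 50}
    - {"translation": [0.55,-1.1,0],"twist": 1.1,"grip": 50}
    - {"translation": [0.8,-1.6,0],"twist": 1.6,"grip": 50}
    - {"translation": [1.05,-2.1,0],"twist": 2.1,"grip": 50}
    - {"translation": [1.3,-2.6,0],"twist": 2.6,"grip": 50}
    - {"translation": [1.5,-3.0,0],"twist": 3.0,"grip": 50}
    - {"translation": [1.6,-3.2,0],"twist": 3.2,"grip": 50}

```text
time_s: 12.1
position: [544.7, 201.8, 323.5]
tcp_rot: [-0.0, 0.995, 0.101, -0.001]
contact_force: [0.2, -0.2, -1.7]
width: 59.5
grip_force: 50.0
```

```bash
python3 -c "
from h import *
goal(535.8,242.3,322,-82.8)"
```

```text
t 12.1 pos [544.7 201.8 323.5] yaw -78.45 z [-3.e-03 -2.e-04 -1.e+00] row [-0.012 -0.828  0.031] tw 0.544 j [0.15 0.16 1.55 0.   1.43 1.52] w 59.5 gf 50.0 F [ 0.2 -0.2 -1.7]
```

>>> play_rows:
  targets:
    - {"translation": [0,-0.2,0.0],"twist": 0.15,"grip": 50}
    - {"translation": [0,-0.4,0.0],"twist": 0.3,"grip": 50}
    - {"translation": [0,-0.6,0.0],"twist": 0.45,"grip": 50}
    - {"translation": [0,-0.75,0.02],"twist": 0.54,"grip": 50}
    - {"translation": [0,-0.82,0.02],"twist": 0.54,"grip": 50}
    - {"translation": [0,-0.82,0.02],"twist": 0.54,"grip": 50}

```text
time_s: 12.7
position: [537.2, 240.7, 323.5]
tcp_rot: [0.0, 0.998, 0.063, -0.001]
contact_force: [0.5, 0.1, -1.7]
width: 59.6
grip_force: 50.0
```

```bash
python3 meas.py; python3 - <<'E'
from h import *
for n in('top','scene'):
    im,d,W,(c,R,t)=cam_pts(n); i=im.astype(int)
    # board: green; face plane lies 21 mm above it along n
    g=(i[...,1]>i[...,0]+20)&(i[...,1]>i[...,2]+10)&(W[...,2]>150)&(W[...,2]<330)&(np.hypot(W[...,0]-570,W[...,1]-247)<100)
    print(n,'board',g.sum(),W[g].mean(0).round(1) if g.any() else '')
    uv,_=cv2.projectPoints(np.array([[573.,247,250],[535.8,242.3,322]]),c['rvec'],c['tvec'] if 0 else t,np.array([[c['fx'],0,c['cx']],[0,c['fy'],c['cy']],[0,0,1]]),None); print(uv.reshape(-1,2).round())
    u0,v0=uv[0,0].astype(int); cv2.imwrite('pics/f_%s.png'%n,cv2.resize(im[max(0,v0-75):v0+75,max(0,u0-100):u0+100],None,fx=4,fy=4,interpolation=cv2.INTER_CUBIC)[...,::-1])
E
```

```text
board pix 8052
n tool [ 0.812 -0.002 -0.583] elev deg 35.7 c [14.5  1.2 77.1] 7043
rim height over board pct [-2.  11.3 20.7 21.2 21.7]
z-ext [-64.1  46.2] y [-26.9  27. ]
t 12.75 pos [537.4 240.4 323.8] yaw -82.76 z [-6.e-04 -4.e-04 -1.e+00] row [-11.264   3.413   6.485] tw -10.345 j [ 0.22  0.18  1.53 -0.    1.43  1.66] w 59.7 gf 50.0 F [-0.1 -0.7 -1.1]
top board 0 
[[184. 185.]
 [180. 196.]]
scene board 179 [566.1 244.4 233.9]
[[360. 182.]
 [356. 154.]]
```

View pics/f_scene.png

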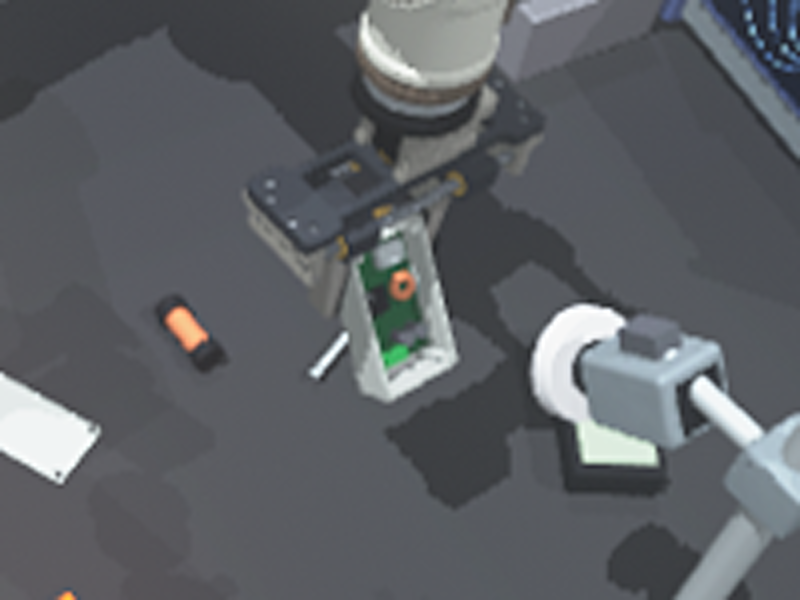

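View pics/f_top.png

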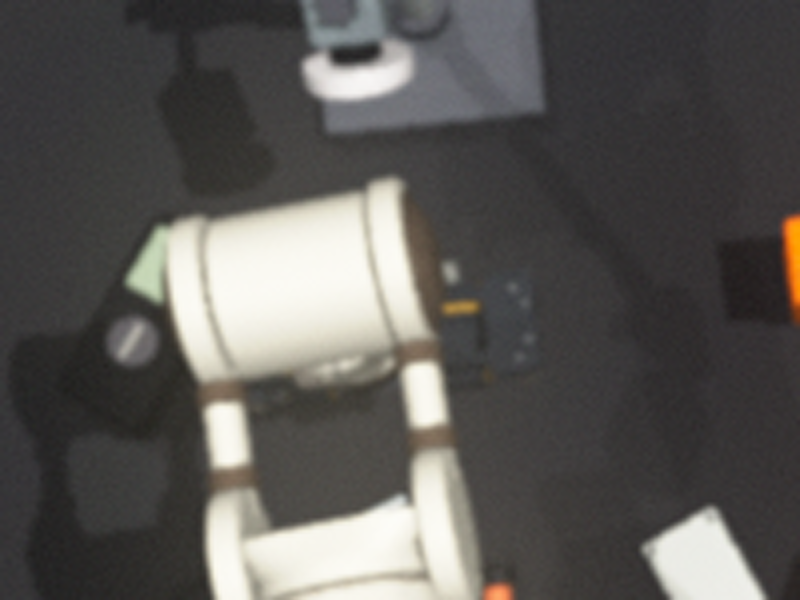

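The scene view shows the open side facing the ring light. Its rim centre is at about (361,184) in full-image pixels, against (360,182) for the projected focus point. The top view shows the arm clear of the camera. I'll settle, then hand in.

>>> play_rows:
  targets:
    - {"translation": [0,0,0.03],"twist": 0,"grip": 50}
    - {"translation": [0,0,0.03],"twist": 0,"grip": 50}
    - {"translation": [0,0,0.03],"twist": 0,"grip": 50}
    - {"translation": [0,0,0.03],"twist": 0,"grip": 50}
    - {"translation": [0,0,0.03],"twist": 0,"grip": 50}
    - {"translation": [0,0,0.03],"twist": 0,"grip": 50}

```text
time_s: 13.45
position: [537.5, 240.6, 322.7]
tcp_rot: [0.0, 0.998, 0.063, 0.0]
contact_force: [-0.5, -0.6, -1.1]
width: 59.3
grip_force: 50.0
```

```bash
python3 meas.py && python3 -c "
from h import *
print(order.hand_in())"
```

```text
board pix 8048
n tool [ 0.812 -0.002 -0.583] elev deg 35.7 c [14.4  1.2 77. ] 7024
rim height over board pct [-2.1 11.4 20.8 21.2 21.6]
z-ext [-64.1  46.1] y [-26.9  27. ]
t 13.5 pos [537.4 240.6 322.7] yaw -82.79 z [ 0.  0. -1.] row [-11.268   3.425   6.454] tw -10.348 j [0.22 0.18 1.53 0.   1.43 1.66] w 60.0 gf 50.0 F [-0.2  0.5 -1.5]
the job is handed in; nothing more can be done
None
```

I handed the job in at about 13.5 s with the open box held still at the focus point, its open side tilted up 35.7° at the lens and, by my measurements, within about 10 mm of the focus; the hand-in gave no verdict.

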